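# Return the checked lens to its job tray

## Task

The checked glass lens still sits on the lensmeter's lens rest under the swing arm. First swing the arm aside, about a quarter turn towards the robot as far as it goes, without disturbing the lens; then lift the lens off by its edge, keeping the squeeze gentle (it chips if a finger presses with more than 12 N), and lay it down gently, flat on the floor of the one empty compartment of the job tray, without dropping it. Leave the arm swung aside, and leave the two lenses already in the tray and the other things on the bench where they are.

Things in the scene. Friction and masses are not known exactly. Their poses are not given: they have to be found in the camera images.
- lens: the checked lens: a round disc of glass, 52 mm diameter, 10 mm thick, flat-edged with a pale ground rim, about 40 g; origin at the centre of its underside, z up. It lies flat on the lens rest, within a few mm of its axis. More than 12 N of squeeze by a finger, or a hard press or knock, chips it.
- lensmeter: grey metal bench instrument, fixed; origin on the table under the axis of the lens rest. Base 130 mm along x, in y from -50 to +230 mm, top 50 mm high. The optics housing with dial and eyepiece stands on the base at y from +135 to +225 mm, x within 60 mm (the dial sticks out to x = -78 mm), 150 mm high, eyepiece to 210 mm.
- lens_rest (a point): top centre of the lens rest, a white-topped stem of 36 mm diameter (28 mm below the top 3 mm) standing 35 mm above the lensmeter's base, 85 mm above the table; the lens lies on it and overhangs it by 8 mm all round
- swingarm (a joint): swing arm on an upright post beside the lens rest, turning about a vertical axis, with light friction; it stays where it is left. 0 rad: arm over the centre of the lens rest; it grows as the free end swings towards the robot (clockwise seen from above), to the stop at 1.6 rad.
- swingarm_knob (a point): centre of the top of the upright black knob on the free end of the swing arm; knob 16 mm diameter, 36 mm tall, its top 153 mm above the table; 85 mm from the hinge axis. The bar below it is 12 mm wide, from 109 to 117 mm above the table, with a stub under the knob down to 100 mm, 5 mm above the lens.
- swingarm_hinge (a point): point on the hinge axis of the swing arm, 103 mm above the table; 85 mm in +y of the lens rest's axis in the lensmeter's frame; axis vertical
- tray: grey plastic job tray, fixed, 160 mm along its x, 250 mm along its y, 28 mm high, walls and floor 5 mm; origin at the centre of its underside. Two rim-high walls divide it into three compartments in a row along y, each 150 mm (x) by about 77 mm (y) inside. Two hold one lens each; the third only a flat blank paper slip, on which the lens may lie.
- compartment0 (a point): centre of the floor of the compartment at the tray's -y end, 5 mm above the table
- compartment1 (a point): centre of the floor of the middle compartment
- compartment2 (a point): centre of the floor of the compartment at the tray's +y end
- spare_a: another lens of the same shape and size lying in one compartment; origin at the centre of its underside
- spare_b: another lens of the same shape and size lying in another compartment; origin at the centre of its underside
- screwdriver: amber-handled screwdriver lying on the bench beyond the work; not needed
- cleaner: white bottle of lens cleaner, 52 mm diameter, 150 mm tall, standing beyond the tray; not needed
There are look-alikes about, which are no part of the job. What is shaped like the lens but yellow is not meant. What is shaped like the spare_a but black is not meant.

How it is judged:
By the outcome, as a careful person would: the job done as asked, in the order asked, and still so for the second after the job is handed in, with the robot touching nothing.
It also fails if it takes over 51 s, if anything falls off the work surface, if the arm or the gripper's body presses on something with over 40 N, if the wrist force passes 120 N, or if a joint passes its speed limit or range.

## Robot

A 6-joint arm with a two-finger parallel gripper is mounted at the origin on the work surface. World frame = base frame: x ahead of the robot, y to its left, z up, the work surface at z = 0. Lengths are in m, angles in degrees, forces in N, time in s.
With the tool pointing down it reaches from about 0.25 to 0.725 m from the base axis. Payload 9.7 kg.
Tool frame: the origin (TCP) lies on the centre line of the jaws, within the pads' length; the fingertips stand 19 mm ahead of it and the grasp point (between the pads) is the TCP; z points along the fingers, y is the direction in which the jaws open and shut (so a half turn about z gives the same grasp; the last joint's range is limited). The gripper opens to 85 mm and grips with 20 to 120 N. Pads are 22 mm wide; open, the fingers measure 114 mm over their backs; the gripper's body (76 mm by 85 mm) begins 54 mm behind the grasp point. The pads swing forward as they close: fully open they stand 13 mm farther back than shut.
Start: joints at [73.51, 4.979, 10.078, 95.1, 0, 90], TCP at [0.156, 0.527, 0.25] pointing down, gripper open.
Joint ranges: [-179.16, 179.16], [-48.56, 103.87], [-65.8, 70.77], [-126.05, 130.52], [-82.76, 87.17], [-180, 180]. Speed limits (degrees/s): [127.2, 127.2, 147.25, 180, 180, 180].

## Interface

Orientations are given as [roll, pitch, yaw] about the fixed x, y, z axes, in that order (R = Rz(yaw) Ry(pitch) Rx(roll)).
In Python, from workcell import bot gives the robot as it stands.
- The arm moves only by the tool servo_tool, never from a script. Its argument "motion" is a list that holds one entry, the list of rows, each a list of 6 numbers: the shift along the tool's x, y, z in mm, then the turn, a rotation vector about the tool's x, y, z in rad. A call has 1 to 5 rows; each row shifts and turns the commanded pose from where the row before left it, along the tool's axes as they then stand; what a row does not reach is not made up. A row lasts 1/10 s, in which the tool goes at most 50 mm and 8.59 degrees, less where a joint would pass 70% of its speed; a pose out of reach is approached as far as the arm can. A call is refused whole if a number of a shift passes 50 or a number of a turn 0.15, either way. A call with a gripper value outside its range is refused whole. "gripper" is the finger opening in mm, from 0 to 85.4, set as the call begins (left out, the last holds). The fingers move at their own pace and stop on an object; "newtons" is the grip in N (left out, the last holds). Time passes only in rows, so rows that do not move let the fingers close. It gives the time, the measured TCP pose, the force and the opening at its end, in the units of the state.
- bot.get_obs(): the state, without advancing time (a new reading comes with each control period).
- bot.camera(name): name is "side" or "top" or "wrist"; returns a dict with "color" (480x640x3 uint8, red, green, blue), "fx", "fy", "cx", "cy" (pixels), "k1" (the pictures are not rectified: a ray, as slopes to the right and down, at radius r is drawn at 1 + k1 r^2 times it, then the intrinsics apply), "R" (3x3) and "t" (3): a world point X has camera coordinates R X + t. Camera axes: x right, y down, z forward; pixel columns grow to the right and rows downward; lengths in m; the calibration is good to about 2 mm. A picture is of the moment at which its call begins. There is no depth.
- bot.job_done(): hands the job in, once; it reports no verdict.
Trained networks look in a picture, given as the dict that the camera call returned (one of the last four; its "shot" number tells which), for a name from the list of things; names that differ only in an ending like _2 or _b are one class to them, and where a whole thing is asked for, a point or a joint stands for the part that bears it (a point fixed in the world has none). Each returns a list of dicts, best first, with "confidence" (0 to 1); they miss things now and then, are a little off and sometimes report something else, mostly with a low value. They report only what shows in the picture. A call takes as long as a camera call. They do not tell look-alikes from the thing itself.
- bot.look_for(picture, label): "rect" ([left, top, width, height] in pixels, round what is visible of it).
The state is a dict: "time": time; "q": joint angles; "qd": joint speeds; "joint_efforts": joint torques, N m; "ee_pos": TCP position; "tcp_rot": TCP orientation; "wrist_force": force on the tool from outside, world axes, zero at the start; "torque": the same for the moment, N m; "opening": finger opening in m.
Only numpy, scipy, OpenCV 4.12 (cv2) and the standard library are available. Lean on these libraries where they do the work, as an engineer would, in place of code of your own. Each camera call takes 0.05 s, during which the arm holds its last target.

## Working session

There is one attempt and no reset: what is moved stays moved. The work goes in short steps, Python scripts to look and compute and a tool call to move; the robot and the scene stay as the last step left them, time stands still between calls to the robot, and variables do not carry over. Pictures are saved under pics/ and viewed, and the job is handed in when it is done.

Besides the shell and the picture viewer there is one more tool, called after "Emit:" as name(argument=value, ...), one argument or row to a line, values as JSON. servo_tool: Moves the arm, as the interface text tells. Its arguments: {"type":"object","properties":{"motion":{"type":"array","items":{"type":"array","items":{"type":"array","items":{"type":"number"}}}},"gripper":{"type":"number"},"newtons":{"type":"number"}},"required":["motion"]}

```bash
ls; mkdir -p pics
cat > h.py <<'E'
import numpy as np, cv2, pickle
from workcell import bot
def snap(name, fn):
    p=bot.camera(name); cv2.imwrite('pics/%s.png'%fn, p['color'][:,:,::-1]); pickle.dump(p,open('pics/%s.pkl'%fn,'wb')); return p
def load(fn): return pickle.load(open('pics/%s.pkl'%fn,'rb'))
def K(p): return np.array([[p['fx'],0,p['cx']],[0,p['fy'],p['cy']],[0,0,1.]])
def ray(p,uv):
    d=np.array([p['k1'],0,0,0,0.])
    n=cv2.undistortPoints(np.array([[uv]],float),K(p),d)[0,0]
    R=np.array(p['R']);t=np.array(p['t'])
    return -R.T@t, R.T@np.array([n[0],n[1],1.])
def onz(p,uv,z):
    c,d=ray(p,uv); return c+d*(z-c[2])/d[2]
def tri(obs):
    A=np.zeros((3,3));b=np.zeros(3);L=[]
    for p,uv in obs:
        c,d=ray(p,uv); d=d/np.linalg.norm(d); M=np.eye(3)-np.outer(d,d); A+=M;b+=M@c;L.append((c,M))
    X=np.linalg.solve(A,b); return X,[float(np.linalg.norm(M@(X-c)))for c,M in L]
def proj(p,X):
    R=np.array(p['R']);t=np.array(p['t'])
    return cv2.projectPoints(np.array([X],float).reshape(-1,1,3),cv2.Rodrigues(R)[0],t,K(p),np.array([p['k1'],0,0,0,0.]))[0].reshape(-1,2)
E
python3 - <<'E'
from h import *
o=bot.get_obs(); print({k:np.round(v,3) for k,v in o.items()})
for n in ['side','top','wrist']:
    p=snap(n,n+'0'); print(n,p['fx'],p['k1'],np.round(-np.array(p['R']).T@p['t'],3))
    for l in ['lens','lensmeter','lens_rest','swingarm','swingarm_knob','tray','spare_a','screwdriver','cleaner']:
        print(l,[(np.round(r['rect']).astype(int).tolist(),round(r['confidence'],2)) for r in bot.look_for(p,l)][:5])
E
```

```text
pics
{'time': np.float64(0.0), 'q': array([73.51 ,  5.011, 10.033, 95.1  , -0.   , 90.001]), 'qd': array([ 0.002, -0.014, -0.017,  0.151, -0.006, -0.002]), 'joint_efforts': array([ 3.0000e-03, -5.2039e+01,  4.6480e+01,  1.6000e-02,  0.0000e+00,
        0.0000e+00]), 'ee_pos': array([0.156, 0.527, 0.25 ]), 'tcp_rot': array([-179.922,    0.   ,  163.509]), 'wrist_force': array([ 0.993,  0.443, -0.259]), 'torque': array([ 0.031, -0.012,  0.001]), 'opening': np.float64(0.085)}
side 525.1643494446927 -0.07763431767121909 [0.453 0.696 0.693]
lens [([397, 328, 30, 24], 0.92), ([309, 323, 34, 29], 0.64)]
lensmeter [([245, 310, 129, 170], 0.95), ([308, 309, 35, 75], 0.68)]
lens_rest [([243, 307, 129, 173], 0.77)]
swingarm [([308, 310, 32, 76], 0.83)]
swingarm_knob [([309, 311, 29, 73], 0.88)]
tray [([319, 212, 109, 96], 0.7)]
spare_a [([401, 208, 25, 13], 0.78), ([308, 309, 31, 76], 0.69), ([372, 226, 24, 10], 0.63), ([370, 244, 21, 21], 0.62)]
screwdriver [([211, 286, 98, 34], 0.96)]
cleaner [([321, 212, 105, 94], 0.72), ([294, 173, 23, 64], 0.57)]
top 560.5193834814868 -0.04525543106943047 [ 0.473 -0.042  1.313]
lens [([277, 309, 21, 20], 0.71), ([367, 263, 20, 25], 0.4)]
lensmeter [([121, 235, 141, 72], 0.58), ([367, 263, 20, 23], 0.35)]
lens_rest [([122, 236, 140, 72], 0.9)]
swingarm [([186, 260, 48, 9], 0.93)]
swingarm_knob [([184, 257, 51, 12], 0.85), ([322, 232, 113, 78], 0.67)]
tray [([322, 237, 117, 76], 0.86)]
spare_a [([450, 282, 22, 24], 0.91), ([406, 259, 22, 20], 0.62), ([366, 264, 23, 22], 0.57)]
screwdriver [([282, 158, 17, 80], 0.74)]
cleaner [([384, 183, 24, 31], 0.63)]
wrist 338.1614947037311 -0.06177087980484438 [0.078 0.551 0.374]
lens []
lensmeter [([155, 473, 21, 7], 0.57)]
lens_rest [([155, 480, 17, 0], 0.38)]
swingarm []
swingarm_knob []
tray []
spare_a [([152, 478, 23, 0], 0.32)]
screwdriver []
cleaner []
```

View pics/side0.png

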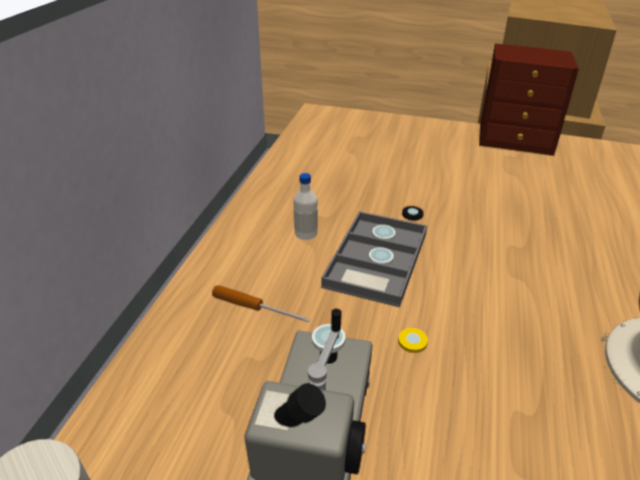

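View pics/top0.png

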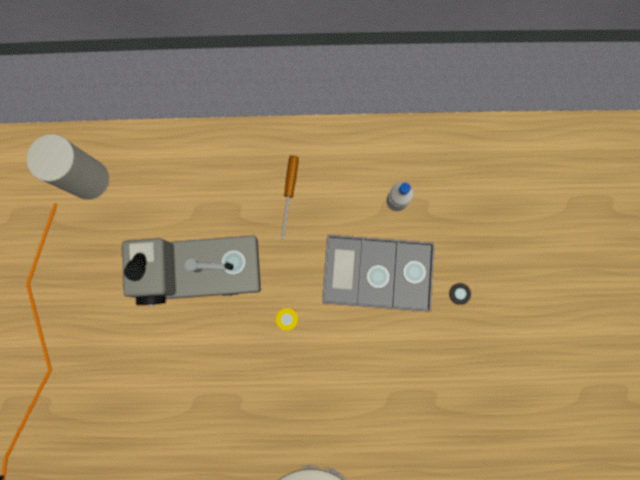

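View pics/wrist0.png

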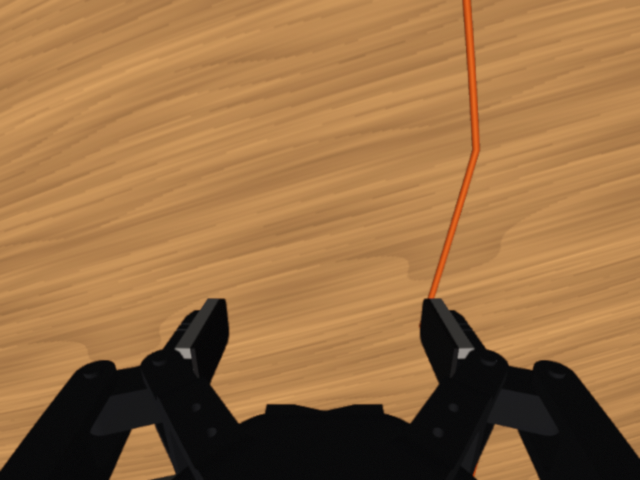

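Run:
```python
from h import *
t=load('top0')['color'][:,:,::-1]; s=load('side0')['color'][:,:,::-1]
a=cv2.resize(t[225:315,165:285],(800,600),interpolation=cv2.INTER_CUBIC)   # 6.667x
cv2.imwrite('pics/ctop.png',a)
b=cv2.resize(s[300:390,280:400],(800,600),interpolation=cv2.INTER_CUBIC); cv2.imwrite('pics/cside.png',b)
c=cv2.resize(t[225:321,315:443],(800,600),interpolation=cv2.INTER_CUBIC); cv2.imwrite('pics/ctray.png',c) #6.25
```

```text
(no output)
```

View pics/ctop.png

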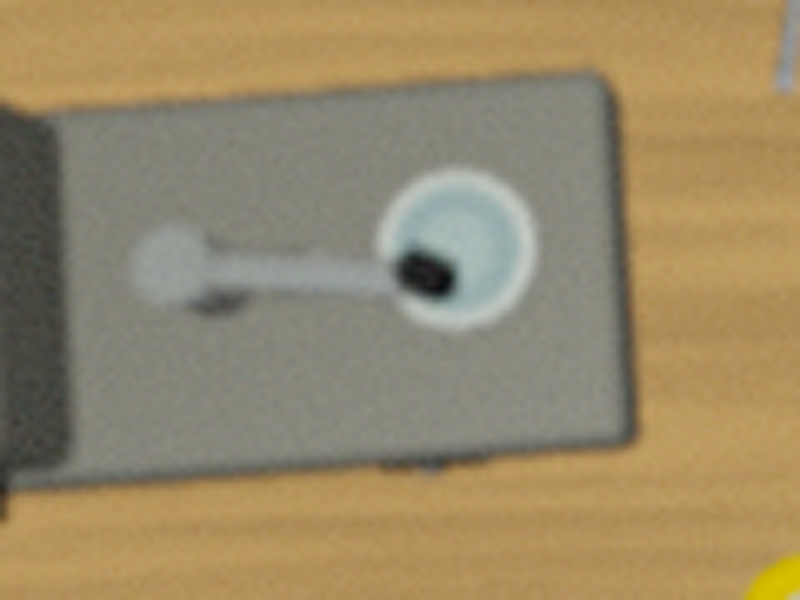

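View pics/cside.png

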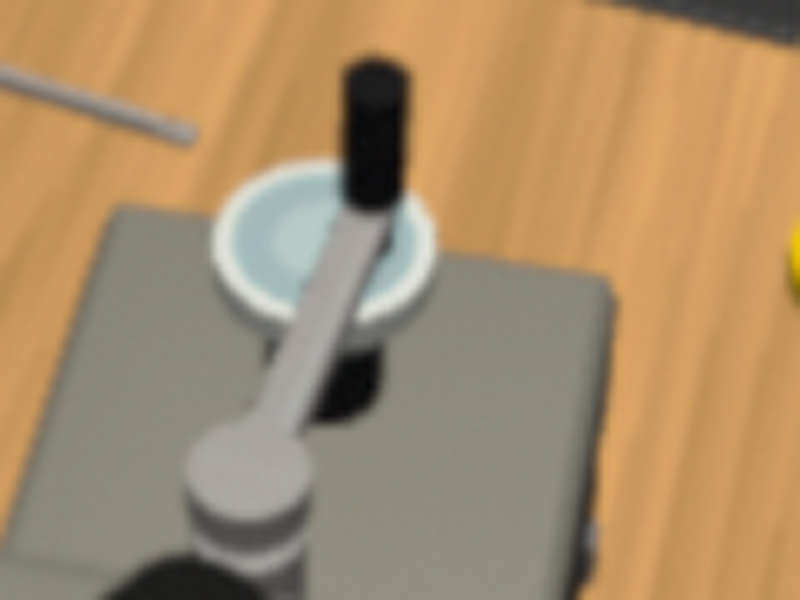

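View pics/ctray.png

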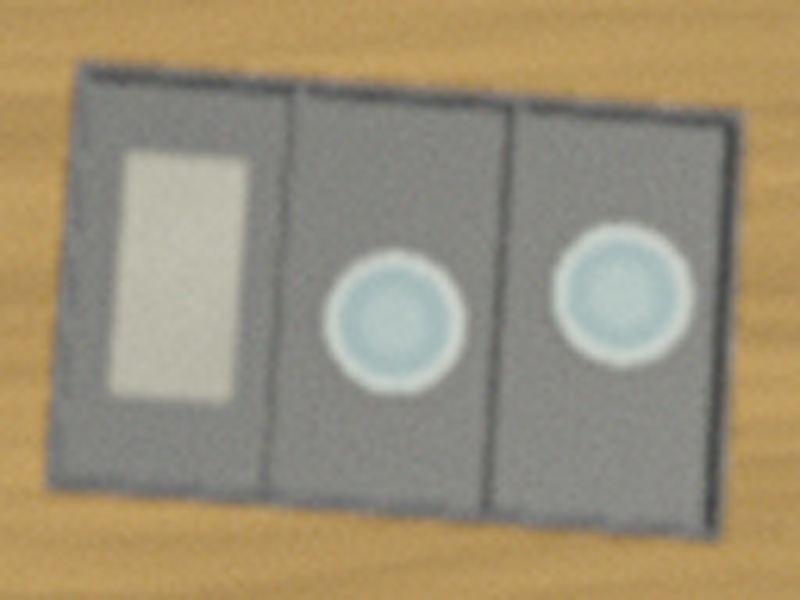

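Run:
```python
from h import *
T=load('top0');S=load('side0')
f=lambda x,y:(165+(x+.5)/6.6667-.5,225+(y+.5)/6.6667-.5)
g=lambda x,y:(280+(x+.5)/6.6667-.5,300+(y+.5)/6.6667-.5)
h=lambda x,y:(315+(x+.5)/6.25-.5,225+(y+.5)/6.25-.5)
L,e=tri([(T,f(457,249)),(S,g(326,240))]);print('lens top',L.round(4),e, onz(T,f(457,249),.095).round(4),onz(S,g(326,240),.095).round(4))
k,e=tri([(T,f(412,269)),(S,g(377,82))]);print('knob top',k.round(4),e,onz(T,f(412,269),.153).round(4),onz(S,g(377,82),.153).round(4))
H,e=tri([(T,f(172,264)),(S,g(250,470))]);print('hinge',H.round(4),e,onz(T,f(172,264),.117).round(4))
for n,uv,z in [('paper',h(179,278),.005),('spareM',h(395,322),.015),('spareR',h(622,295),.015)]: print(n,onz(T,uv,z).round(4))
for n,uv in [('TL',(78,62)),('BL',(48,488)),('TR',(742,108)),('BR',(718,540)),('d1t',(298,88)),('d1b',(264,498))]: print(n,onz(T,h(*uv),.028).round(4))
for n,uv in [('base TR',(612,75)),('BR',(635,442))]: print(n,onz(T,f(*uv),.05).round(4))
```

```text
lens top [0.5832 0.1548 0.0962] [6.263274470616862e-05, 6.263274470610495e-05] [0.5834 0.155  0.095 ] [0.5834 0.1537 0.095 ]
knob top [0.5716 0.1594 0.1543] [0.0004300321661438234, 0.00043003216614419536] [0.5722 0.1597 0.153 ] [0.5715 0.1581 0.153 ]
hinge [0.5777 0.2428 0.12  ] [0.00035340222703999705, 0.00035340222703993416] [0.5784 0.2436 0.117 ]
paper [ 0.5698 -0.0882  0.005 ]
spareM [ 0.5511 -0.1675  0.015 ]
spareR [ 0.5594 -0.2521  0.015 ]
TL [ 0.6489 -0.0519  0.028 ]
BL [ 0.4922 -0.0377  0.028 ]
TR [ 0.6268 -0.2971  0.028 ]
BR [ 0.4683 -0.2817  0.028 ]
d1t [ 0.6375 -0.133   0.028 ]
d1b [ 0.487  -0.1164  0.028 ]
base TR [0.6461 0.1091 0.05  ]
BR [0.521  0.1022 0.05  ]
```

```bash
cat > plan.py <<'E'
from h import *
from scipy.spatial.transform import Rotation as Ro
def plan(target, yaw, n, start=None):
    """rows from measured pose to target with tool straight down, yaw deg; n rows"""
    o=bot.get_obs()
    p=np.array(o['ee_pos'] if start is None else start[0],float); R=Ro.from_euler('xyz',o['tcp_rot'] if start is None else [180,0,start[1]],degrees=True)
    Rt=Ro.from_euler('xyz',[180,0,yaw],degrees=True)
    target=np.array(target,float); rows=[]
    for i in range(n):
        w=(R.inv()*Rt).as_rotvec()/(n-i); w=np.round(w,3)
        s=np.round(R.inv().apply((target-p)/(n-i))*1000,1)
        rows.append([float(v) for v in s]+[float(v) for v in w]); p=p+R.apply(s/1000); R=R*Ro.from_rotvec(w)
    for i in range(0,n,5): print(rows[i:i+5])
    print('end',p.round(4),R.as_euler('xyz',degrees=True).round(2))
E
python3 - <<'E'
from plan import *
plan([.572,.159,.25],225,15)
E
```

```text
[[-33.6, -15.7, 0.0, -0.0, -0.0, -0.072], [-32.3, -18.0, 0.0, -0.0, -0.0, -0.072], [-31.0, -20.3, 0.0, -0.0, -0.0, -0.071], [-29.4, -22.5, 0.0, -0.0, -0.0, -0.072], [-27.7, -24.5, 0.0, -0.0, -0.0, -0.071]]
[[-25.9, -26.4, 0.0, -0.0, -0.0, -0.072], [-24.0, -28.3, 0.0, -0.0, -0.0, -0.071], [-21.9, -29.9, 0.0, -0.0, -0.0, -0.072], [-19.7, -31.4, 0.0, -0.0, -0.0, -0.071], [-17.4, -32.7, 0.0, -0.0, -0.0, -0.072]]
[[-15.0, -33.8, 0.1, -0.0, -0.0, -0.071], [-12.6, -34.8, 0.0, -0.0, -0.0, -0.072], [-10.1, -35.7, 0.1, -0.0, -0.0, -0.071], [-7.5, -36.3, 0.0, -0.0, -0.0, -0.072], [-4.9, -36.7, 0.1, -0.0, -0.0, -0.071]]
end [0.572 0.159 0.25 ] [-180.     -0.   -135.01]
```

Emit:
servo_tool(
  motion=[
    [[-34,-16,0,0,0,-0.07],[-32,-18,0,0,0,-0.07],[-31,-20,0,0,0,-0.07],[-29,-22,0,0,0,-0.07],[-28,-24,0,0,0,-0.07]],
  ],
  gripper=32,
  newtons=20,
)

```text
time: 2.0
ee_pos: [0.2951, 0.4041, 0.2504]
tcp_rot: [180.0, 0.0, -176.3]
wrist_force: [0.8, 0.9, 0.0]
opening: 0.0316
```

Emit:
servo_tool(
  motion=[
    [[-26,-26,0,0,0,-0.07],[-24,-28,0,0,0,-0.07],[-22,-30,0,0,0,-0.07],[-20,-31,0,0,0,-0.07],[-17,-33,0,0,0,-0.07]],
  ],
)

```text
time: 2.5
ee_pos: [0.4326, 0.2802, 0.2504]
tcp_rot: [180.0, 0.0, -156.2]
wrist_force: [0.5, 0.7, 0.0]
opening: 0.0322
```

Emit:
servo_tool(
  motion=[
    [[-15,-34,0,0,0,-0.07],[-13,-35,0,0,0,-0.08],[-10,-36,0,0,0,-0.08],[-7,-36,0,0,0,-0.08],[-5,-36,0,0,0,-0.08]],
  ],
)

```text
time: 3.0
ee_pos: [0.57, 0.1565, 0.2504]
tcp_rot: [-180.0, 0.0, -133.9]
wrist_force: [-0.1, 0.4, -0.3]
opening: 0.0319
```

Run:
```python
from h import *
o=bot.get_obs(); print({k:np.round(v,4) for k,v in o.items()})
p=snap('wrist','wrist1')
for l in ['lens','swingarm_knob','swingarm']: print(l,[(np.round(r['rect']).astype(int).tolist(),round(r['confidence'],2)) for r in bot.look_for(p,l)][:4])
print(np.array(p['R']).round(3), (-np.array(p['R']).T@p['t']).round(4))
```

```text
{'time': np.float64(3.0), 'q': array([ 1.53502e+01,  1.07668e+01,  1.65232e+01,  9.57452e+01,
       -1.00000e-03, -3.07864e+01]), 'qd': array([-29.9638,  28.0711,  31.7993,   3.8111,   0.1019, -75.3294]), 'joint_efforts': array([  2.6559, -62.5309,  42.6419,   0.0733,  -0.0973,   2.1292]), 'ee_pos': array([0.57  , 0.1565, 0.2504]), 'tcp_rot': array([-1.799934e+02,  9.100000e-03, -1.338633e+02]), 'wrist_force': array([-0.1177,  0.4309, -0.2658]), 'torque': array([ 0.0369, -0.0165,  0.0438]), 'opening': np.float64(0.0319)}
lens [([300, 11, 55, 60], 0.89), ([281, 202, 61, 59], 0.71)]
swingarm_knob [([312, 221, 92, 94], 0.75)]
swingarm [([311, 223, 94, 91], 0.83)]
[[-0.721  0.693 -0.002]
 [ 0.658  0.685  0.314]
 [ 0.219  0.226 -0.949]] [0.5135 0.0988 0.374 ]
```

View pics/wrist1.png

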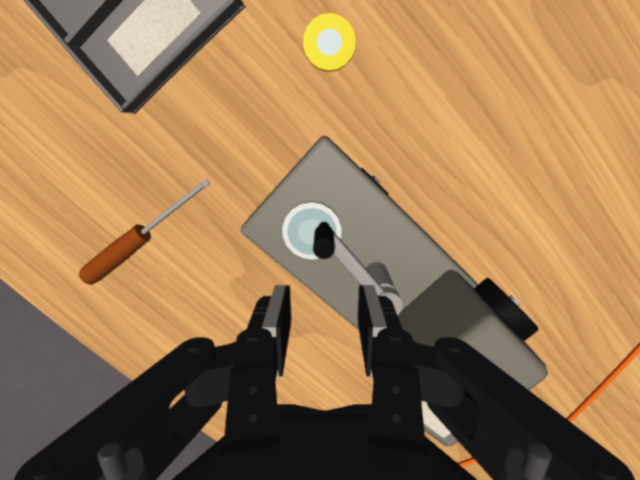

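Run:
```python
from plan import *
o=bot.get_obs(); print(o['time'],np.round(o['ee_pos'],4),np.round(o['tcp_rot'],2),np.round(o['qd'],1))
p=snap('wrist','wrist2')
a=cv2.resize(p['color'][170:320,240:440,::-1],(800,600),interpolation=cv2.INTER_CUBIC); cv2.imwrite('pics/cw2.png',a)
print(proj(p,[[.572,.159,.153],[.578,.243,.12],[.5832,.1548,.095]]).round(1))
```

```text
3.2 [0.5693 0.1572 0.2498] [ 1.7996e+02 -4.0000e-02 -1.3416e+02] [ 1.7 -1.4 -0.8  0.2  0.1  0.7]
[[322.1 249.3]
 [386.1 306.1]
 [309.9 230.6]]
```

View pics/cw2.png

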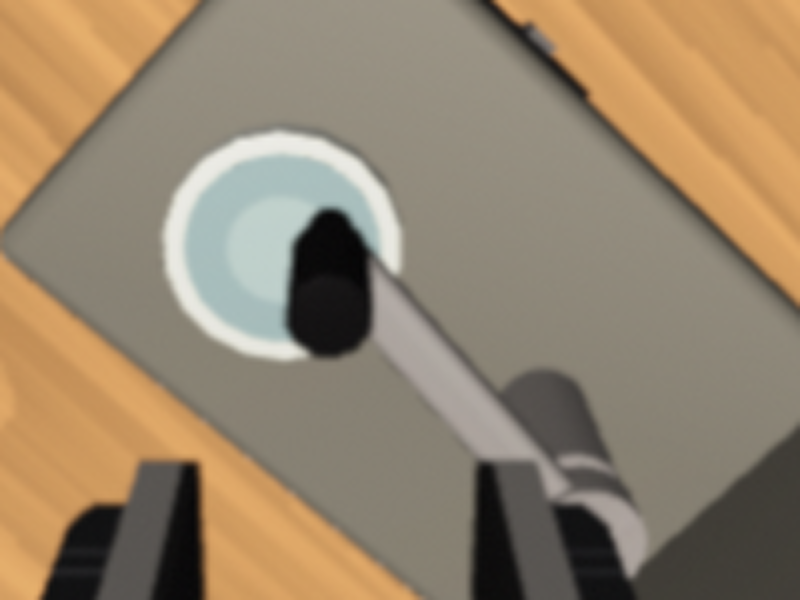

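Emit:
servo_tool(
  motion=[
    [[-3,-1,25,0,0,0],[0,0,25,0,0,0],[0,0,25,0,0,0],[0,0,20,0,0,0],[0,0,9,0,0,0]],
  ],
)

```text
time: 3.75
ee_pos: [0.5704, 0.1601, 0.1446]
tcp_rot: [179.9, -0.1, -134.0]
wrist_force: [-0.2, -0.3, 0.2]
opening: 0.0321
```

Emit:
servo_tool(
  motion=[
    [[0,0,0,0,0,0],[0,0,0,0,0,0]],
  ],
  gripper=22,
)

```text
time: 3.95
ee_pos: [0.5719, 0.1598, 0.1475]
tcp_rot: [-180.0, 0.1, -134.0]
wrist_force: [0.1, -0.8, 0.6]
opening: 0.0221
```

Run:
```python
from plan import *
o=bot.get_obs(); print(o['time'],np.round(o['ee_pos'],4),np.round(o['tcp_rot'],2),np.round(o['wrist_force'],1),o['opening'])
p=snap('wrist','wrist3')
s=snap('side','side3'); a=cv2.resize(s['color'][240:390,230:430,::-1],(800,600),interpolation=cv2.INTER_CUBIC); cv2.imwrite('pics/cs3.png',a)
H=np.array([.578,.243]);r=.085
# arc waypoints in tool axes
yaw=np.deg2rad(o['tcp_rot'][2]); X=np.array([np.cos(yaw),np.sin(yaw)]);Y=np.array([np.sin(yaw),-np.cos(yaw)])
k=np.array(o['ee_pos'][:2]); a0=np.arctan2(*(k-H)[::-1]); print(np.rad2deg(a0), np.linalg.norm(k-H))
a1=np.deg2rad(-178.5)
prev=k
for i in range(1,16):
    a=a0+(a1-a0)*i/15; q=H+r*np.array([np.cos(a),np.sin(a)]); d=(q-prev)*1000; print(i,q.round(4),round(float(d@X),1),round(float(d@Y),1)); prev=q
```

```text
3.95 [0.5719 0.1598 0.1475] [-1.7996e+02  7.0000e-02 -1.3401e+02] [ 0.1 -0.8  0.6] 0.022143073352873573
-94.2068030356986 0.08344495475764963
1 [0.5635 0.1592] 6.2 5.7
2 [0.5554 0.1611] 4.3 7.1
3 [0.5474 0.1637] 3.6 7.5
4 [0.5398 0.1671] 2.9 7.8
5 [0.5326 0.1712] 2.1 8.1
6 [0.5258 0.1759] 1.3 8.2
7 [0.5194 0.1814] 0.5 8.3
8 [0.5137 0.1874] -0.3 8.3
9 [0.5086 0.194 ] -1.2 8.3
10 [0.5041 0.201 ] -2.0 8.1
11 [0.5003 0.2085] -2.7 7.9
12 [0.4973 0.2162] -3.5 7.6
13 [0.4951 0.2243] -4.2 7.2
14 [0.4937 0.2325] -4.9 6.7
15 [0.493  0.2408] -5.5 6.2
```

View pics/wrist3.png

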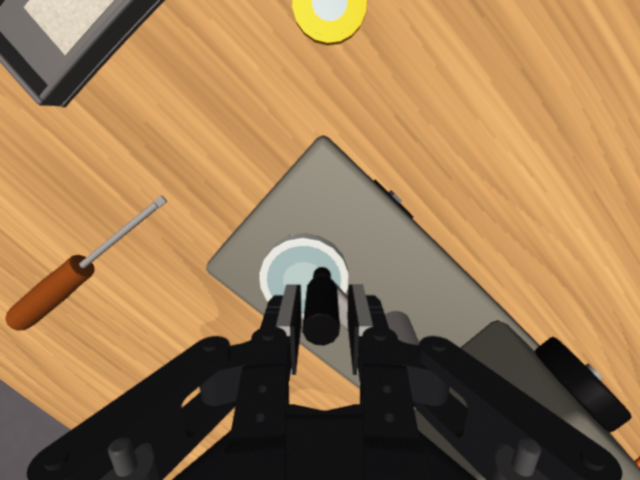

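View pics/cs3.png

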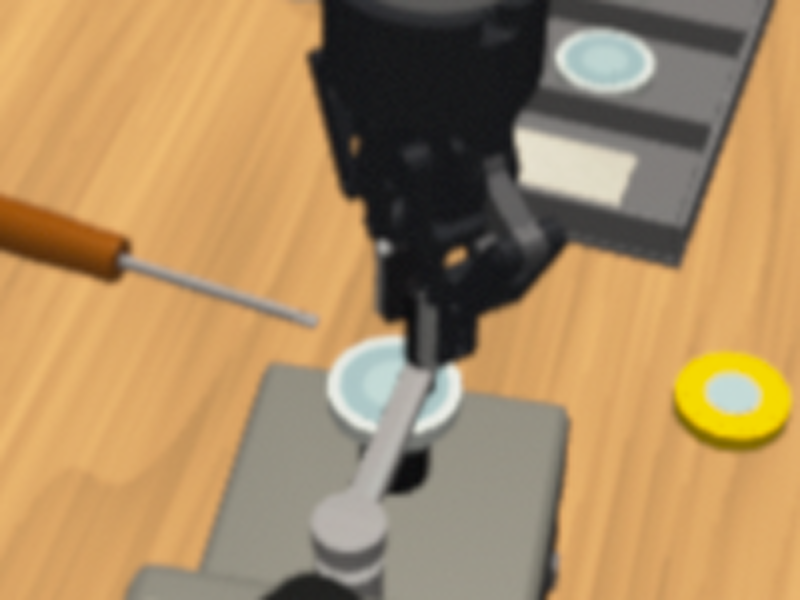

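Emit:
servo_tool(
  motion=[
    [[4,5,0,0,0,0],[6,7,0,0,0,0],[4,7,0,0,0,0],[3,8,0,0,0,0],[2,8,0,0,0,0]],
  ],
)

```text
time: 4.55
ee_pos: [0.5326, 0.1701, 0.1464]
tcp_rot: [-180.0, -0.0, -134.0]
wrist_force: [0.6, -2.3, 0.2]
opening: 0.0218
```

Emit:
servo_tool(
  motion=[
    [[1,8,0,0,0,0],[1,8,0,0,0,0],[0,8,0,0,0,0],[-1,8,0,0,0,0],[-2,8,0,0,0,0]],
  ],
)

```text
time: 5.05
ee_pos: [0.505, 0.1991, 0.1463]
tcp_rot: [180.0, -0.0, -134.0]
wrist_force: [-0.5, -1.3, -0.2]
opening: 0.0218
```

Emit:
servo_tool(
  motion=[
    [[-3,8,0,0,0,0],[-3,7,0,0,0,0],[-4,7,0,0,0,0],[-4,6,0,0,0,0],[-3,4,0,0,0,0]],
  ],
)

```text
time: 5.55
ee_pos: [0.4941, 0.2336, 0.1463]
tcp_rot: [180.0, -0.0, -134.0]
wrist_force: [0.3, -1.0, -0.6]
opening: 0.0218
```

Run:
```python
from plan import *
o=bot.get_obs(); print(o['time'],np.round(o['ee_pos'],4),np.round(o['tcp_rot'],2),np.round(o['wrist_force'],1),o['opening'])
p=snap('wrist','wrist4')
s=snap('side','side4'); a=cv2.resize(s['color'][280:430,250:450,::-1],(800,600),interpolation=cv2.INTER_CUBIC); cv2.imwrite('pics/cs4.png',a)
```

```text
5.55 [0.4941 0.2336 0.1463] [ 180.     -0.   -134.02] [ 0.3 -1.  -0.6] 0.021839810742119287
```

View pics/wrist4.png

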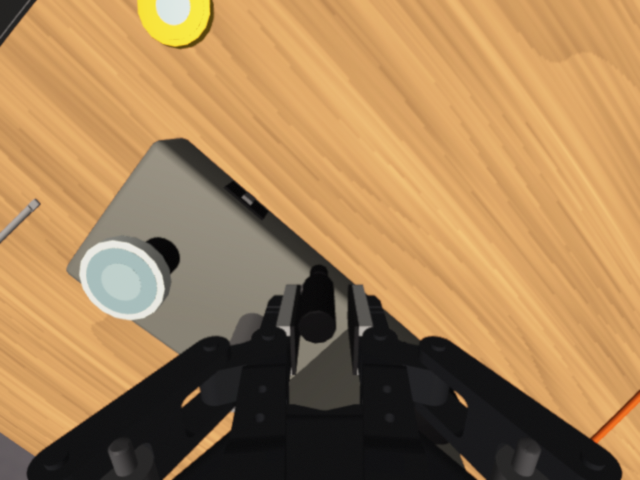

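View pics/cs4.png

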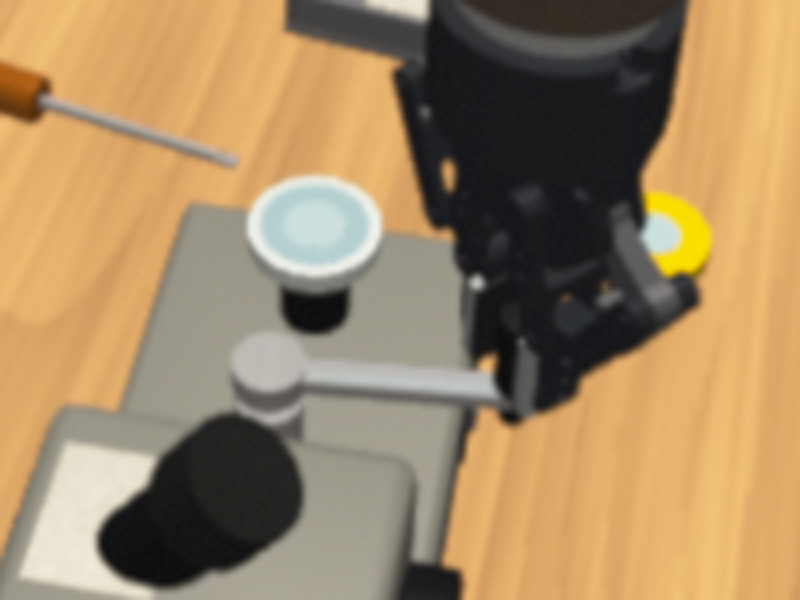

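Emit:
servo_tool(
  motion=[
    [[-3,3,0,0,0,0],[-3,3,0,0,0,0],[-1,1,0,0,0,0],[0,0,0,0,0,0]],
  ],
)

```text
time: 6.05
ee_pos: [0.4941, 0.243, 0.1462]
tcp_rot: [180.0, 0.0, -134.0]
wrist_force: [0.3, 0.9, 0.9]
opening: 0.0215
```

Emit:
servo_tool(
  motion=[
    [[-1,1,0,0,0,0],[-1,1,0,0,0,0],[0,0,0,0,0,0]],
  ],
)

```text
time: 6.35
ee_pos: [0.494, 0.2457, 0.1463]
tcp_rot: [180.0, -0.0, -134.0]
wrist_force: [0.2, -0.8, 0.1]
opening: 0.022
```

Emit:
servo_tool(
  motion=[
    [[-1,1,0,0,0,0],[0,0,0,0,0,0]],
  ],
)

```text
time: 6.55
ee_pos: [0.4941, 0.2464, 0.1463]
tcp_rot: [-179.9, -0.1, -134.1]
wrist_force: [0.2, -4.4, 1.2]
opening: 0.0218
```

Emit:
servo_tool(
  motion=[
    [[-1,1,0,0,0,0],[0,0,0,0,0,0]],
  ],
)

```text
time: 6.75
ee_pos: [0.4941, 0.2467, 0.1462]
tcp_rot: [-179.8, -0.1, -134.1]
wrist_force: [1.2, -10.9, 2.1]
opening: 0.0217
```

Run:
```python
from plan import *
o=bot.get_obs(); print(o['time'],np.round(o['ee_pos'],4),np.round(o['tcp_rot'],2),np.round(o['wrist_force'],1),o['opening'])
p=snap('wrist','wrist5'); a=cv2.resize(p['color'][240:390,220:420,::-1],(800,600),interpolation=cv2.INTER_CUBIC); cv2.imwrite('pics/cw5.png',a)
s=snap('side','side5'); a=cv2.resize(s['color'][330:405,290:390,::-1],(800,600),interpolation=cv2.INTER_CUBIC); cv2.imwrite('pics/cs5.png',a)
```

```text
6.75 [0.4941 0.2467 0.1462] [-1.7983e+02 -1.5000e-01 -1.3412e+02] [  1.2 -10.9   2.1] 0.02166370600891545
```

View pics/cw5.png

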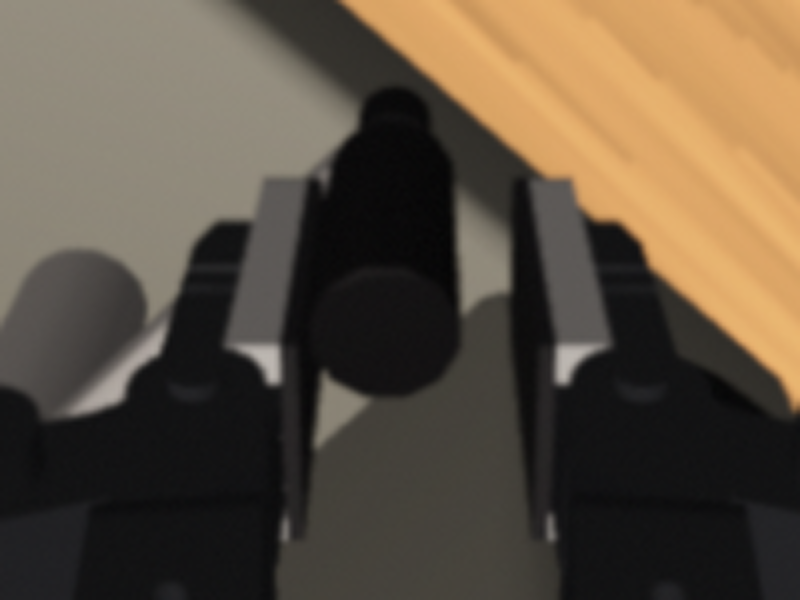

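View pics/cs5.png

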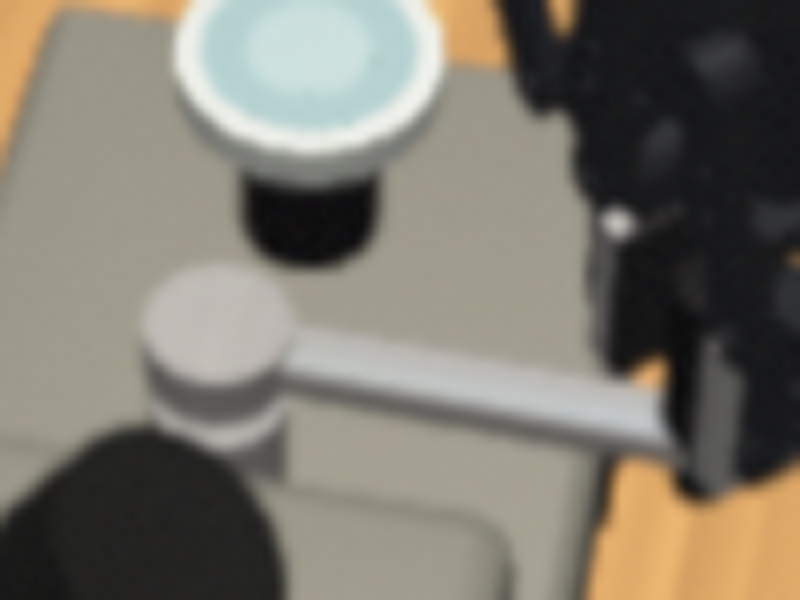

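Emit:
servo_tool(
  motion=[
    [[0,-3,0,0,0,0],[0,0,-10,0,0,0],[0,0,-25,0,0,0],[0,0,-35,0,0,0],[0,0,-30,0,0,0]],
  ],
)

```text
time: 7.35
ee_pos: [0.496, 0.2466, 0.2486]
tcp_rot: [180.0, 0.1, -134.0]
wrist_force: [0.3, 0.9, -0.5]
opening: 0.0221
```

Run:
```python
from plan import *
o=bot.get_obs(); print(o['time'],np.round(o['ee_pos'],4),np.round(o['tcp_rot'],2),np.round(o['wrist_force'],1),o['opening'])
W=load('wrist5');S=load('side5');
for n,p,l in [('W',W,'lens'),('S',S,'lens')]:
    c=p['color'].astype(int)
    uv=proj(p,[[.5832,.1548,.095]])[0]; print(n,uv.round(1))
plan([.583,.155,.22],-90,8)
```

```text
7.35 [0.496  0.2466 0.2486] [ 1.8000e+02  7.0000e-02 -1.3402e+02] [ 0.3  0.9 -0.5] 0.022059588451638912
W [102.9 265.1]
S [328.5 336.1]
[[0.7, -15.8, 3.6, -0.0, 0.0, -0.096], [2.2, -15.6, 3.6, -0.0, 0.0, -0.096], [3.7, -15.4, 3.6, -0.0, 0.0, -0.096], [5.1, -14.9, 3.6, -0.0, 0.0, -0.096], [6.5, -14.4, 3.6, -0.0, 0.0, -0.096]]
[[7.9, -13.7, 3.5, -0.0, 0.0, -0.096], [9.2, -12.9, 3.6, -0.0, 0.0, -0.096], [10.3, -11.9, 3.5, -0.001, 0.001, -0.096]]
end [0.583 0.155 0.22 ] [179.98  -0.   -90.02]
```

Emit:
servo_tool(
  motion=[
    [[1,-16,4,0,0,-0.096],[2,-16,4,0,0,-0.096],[4,-15,4,0,0,-0.096],[5,-15,4,0,0,-0.096],[7,-14,4,0,0,-0.096]],
  ],
  gripper=72,
)

```text
time: 7.85
ee_pos: [0.5504, 0.1883, 0.227]
tcp_rot: [-180.0, 0.0, -106.3]
wrist_force: [0.3, -0.0, 0.5]
opening: 0.0721
```

Emit:
servo_tool(
  motion=[
    [[8,-14,4,0,0,-0.096],[9,-13,3,0,0,-0.096],[10,-12,2,0,0,-0.096],[0,0,0,0,0,0],[0,0,0,0,0,0]],
  ],
)

```text
time: 8.35
ee_pos: [0.5831, 0.1545, 0.2177]
tcp_rot: [-180.0, 0.0, -90.2]
wrist_force: [-0.7, 0.6, 0.5]
opening: 0.0715
```

Run:
```python
from plan import *
o=bot.get_obs(); print(o['time'],np.round(o['ee_pos'],4),np.round(o['tcp_rot'],2),np.round(o['wrist_force'],1),o['opening'],np.round(o['q'],1))
p=snap('wrist','wrist6'); 
for l in ['lens','swingarm_knob']: print(l,[(np.round(r['rect']).astype(int).tolist(),round(r['confidence'],2)) for r in bot.look_for(p,l)][:4])
print(proj(p,[[.5832,.1548,.095]])[0])
T=snap('top','top6');S=snap('side','side6')
a=cv2.resize(S['color'][300:390,280:400,::-1],(800,600),interpolation=cv2.INTER_CUBIC); cv2.imwrite('pics/cs6.png',a)
```

```text
8.35 [0.5831 0.1545 0.2177] [-1.800e+02  3.000e-02 -9.018e+01] [-0.7  0.6  0.5] 0.07151510565883777 [ 14.8  11.8  14.1  92.3   0.  -75. ]
lens [([429, 64, 59, 60], 0.97), ([290, 201, 66, 66], 0.59), ([313, 327, 95, 38], 0.17)]
swingarm_knob [([314, 328, 95, 36], 0.81)]
[323.38644825 233.25092572]
```

View pics/wrist6.png

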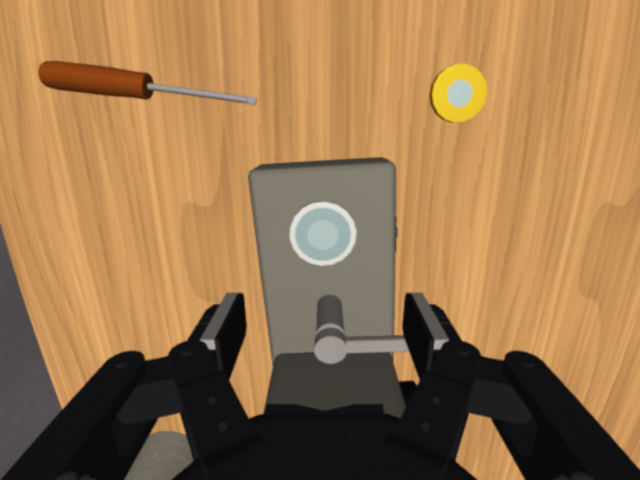

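View pics/cs6.png

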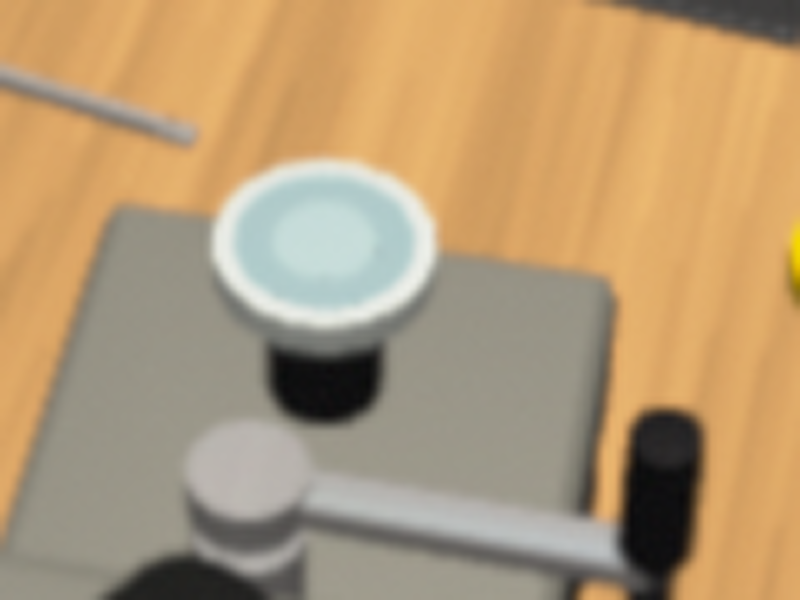

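View pics/top6.png

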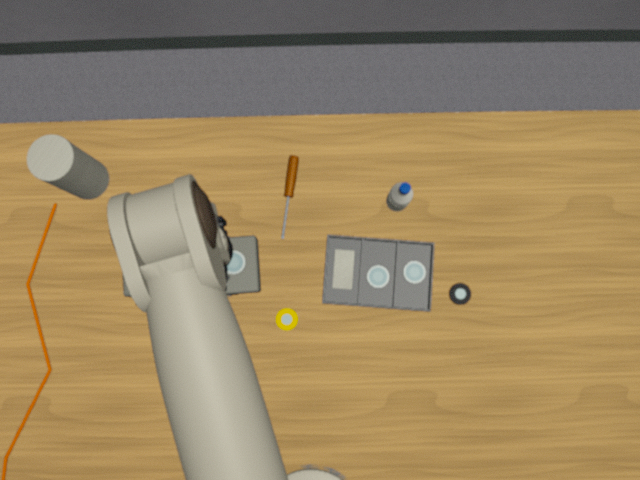

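Run:
```python
from plan import *
T=load('top6');S=load('side6');W=load('wrist6')
cs=lambda x,y:(280+(x+.5)/6.6667-.5,300+(y+.5)/6.6667-.5)
# fit lens ellipse in wrist6 and side6 with rim white threshold
for n,p,c,r in [('W',W,(323,233),45),('S',S,(328.5,336),22)]:
    im=p['color'].astype(int); x0,y0=int(c[0]-r),int(c[1]-r)
    g=im[y0:y0+2*r,x0:x0+2*r]; m=((g.min(2)>195)).astype(np.uint8)
    cn=max(cv2.findContours(m,cv2.RETR_EXTERNAL,cv2.CHAIN_APPROX_NONE)[0],key=len)
    e=cv2.fitEllipse(cn); print(n,e[0][0]+x0,e[0][1]+y0,e[1])
    if n=='W': w=(e[0][0]+x0,e[0][1]+y0)
    else: s=(e[0][0]+x0,e[0][1]+y0)
print(tri([(W,w),(S,s)])); print(tri([(W,w),(S,cs(326,240))]));print(onz(W,w,.095),onz(S,s,.095))
for z in (.09,.095,.1): print('W diam @z',z, [ (onz(W,(w[0]+d,w[1]),z)-onz(W,w,z)).round(4) for d in(33,)])
a=cv2.resize(W['color'][280:380,200:450,::-1],(800,320),interpolation=cv2.INTER_CUBIC); cv2.imwrite('pics/cw6.png',a)
o=bot.get_obs(); R=Ro.from_euler('xyz',o['tcp_rot'],degrees=True);P=np.array(o['ee_pos'])
for z in (.004,.008,.012,.016,.019):
    print(z,proj(W,[P+R.apply([x,s*.0358,z]) for s in(-1,1) for x in(-.011,.011)]).round(1).tolist())
```

```text
W 322.5081443786621 233.1285057067871 (61.23291015625, 64.06840515136719)
S 328.1942653656006 336.0670642852783 (23.408700942993164, 32.051544189453125)
(array([0.58375644, 0.15471369, 0.09488678]), [0.00011883726833388594, 0.00011883726833385287])
(array([0.58357918, 0.15440286, 0.09573756]), [0.0002933935175422352, 0.00029339351754228564])
[0.58387265 0.15469924 0.095     ] [0.58361322 0.15480256 0.095     ]
W diam @z 0.09 [array([-0.0258,  0.0001,  0.    ])]
W diam @z 0.095 [array([-0.0253,  0.0001,  0.    ])]
W diam @z 0.1 [array([-0.0248,  0.0001,  0.    ])]
0.004 [[243.8, 339.2], [239.5, 295.6], [403.7, 338.9], [407.7, 295.3]]
0.008 [[245.7, 334.0], [241.6, 291.2], [401.8, 333.7], [405.6, 290.8]]
0.012 [[247.5, 329.0], [243.7, 287.0], [400.0, 328.7], [403.6, 286.6]]
0.016 [[249.3, 324.2], [245.6, 283.0], [398.3, 323.9], [401.7, 282.6]]
0.019 [[250.6, 320.8], [247.0, 280.1], [397.0, 320.5], [400.3, 279.8]]
```

View pics/cw6.png

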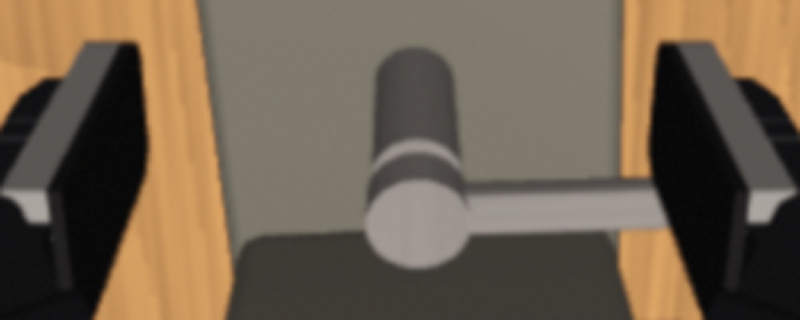

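Emit:
servo_tool(
  motion=[
    [[0,-0.5,25,0,0,0],[0,0,25,0,0,0],[0,0,20,0,0,0],[0,0,15,0,0,0],[0,0,10,0,0,0]],
  ],
  gripper=64,
)

```text
time: 9.1
ee_pos: [0.5832, 0.1544, 0.1213]
tcp_rot: [180.0, -0.0, -90.0]
wrist_force: [-0.3, 1.3, -0.3]
opening: 0.0637
```

Emit:
servo_tool(
  motion=[
    [[0,0,6,0,0,0],[0,0,0,0,0,0]],
  ],
)

```text
time: 9.3
ee_pos: [0.5835, 0.1543, 0.116]
tcp_rot: [180.0, -0.0, -90.0]
wrist_force: [-0.5, 0.1, 0.5]
opening: 0.0639
```

Run:
```python
from plan import *
o=bot.get_obs(); print(o['time'],np.round(o['ee_pos'],4),np.round(o['tcp_rot'],2),np.round(o['wrist_force'],1),o['opening'])
p=snap('wrist','wrist7'); S=snap('side','side7')
a=cv2.resize(S['color'][300:390,280:400,::-1],(800,600),interpolation=cv2.INTER_CUBIC); cv2.imwrite('pics/cs7.png',a)
```

```text
9.3 [0.5835 0.1543 0.116 ] [ 1.7998e+02 -1.0000e-02 -9.0040e+01] [-0.5  0.1  0.5] 0.06387037517130319
```

View pics/wrist7.png

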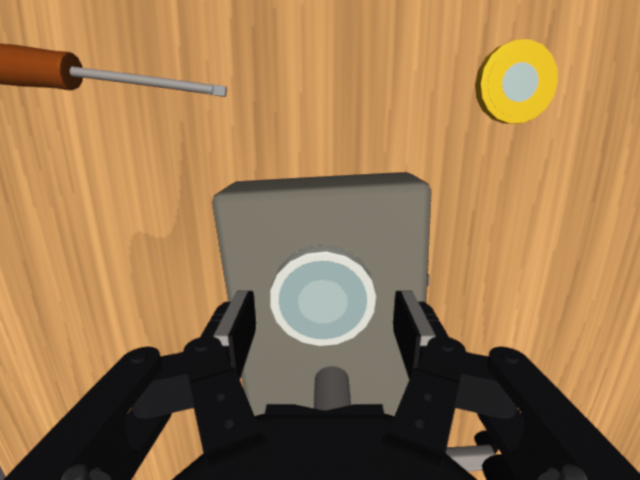

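View pics/cs7.png

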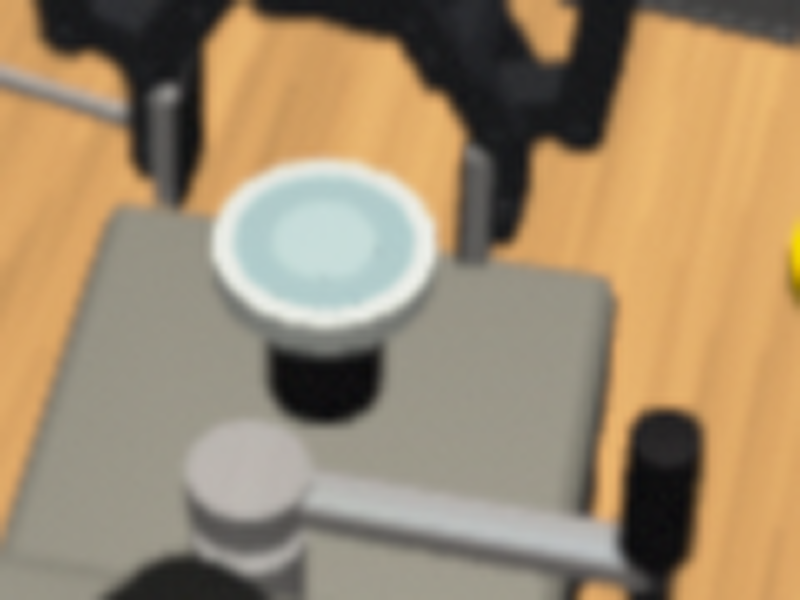

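Emit:
servo_tool(
  motion=[
    [[0,0,6,0,0,0],[0,0,6,0,0,0],[0,0,3,0,0,0],[0,0,0,0,0,0]],
  ],
)

```text
time: 9.8
ee_pos: [0.5833, 0.1542, 0.1005]
tcp_rot: [179.9, -0.0, -90.0]
wrist_force: [0.0, 0.3, -0.0]
opening: 0.0641
```

Emit:
servo_tool(
  motion=[
    [[0,0,0,0,0,0],[0,0,0,0,0,0]],
  ],
  gripper=55,
)

```text
time: 10.0
ee_pos: [0.5837, 0.1543, 0.1015]
tcp_rot: [-180.0, 0.0, -90.0]
wrist_force: [-1.1, -0.2, -0.1]
opening: 0.0546
```

Run:
```python
from plan import *
o=bot.get_obs(); print(o['time'],np.round(o['ee_pos'],4),np.round(o['tcp_rot'],2),np.round(o['wrist_force'],1),o['opening'])
p=snap('wrist','wrist8'); S=snap('side','side8')
a=cv2.resize(S['color'][315:360,300:360,::-1],(800,600),interpolation=cv2.INTER_CUBIC); cv2.imwrite('pics/cs8.png',a)
```

```text
10.0 [0.5837 0.1543 0.1015] [-179.98    0.    -90.03] [-1.1 -0.2 -0.1] 0.05457794770072403
```

View pics/wrist8.png

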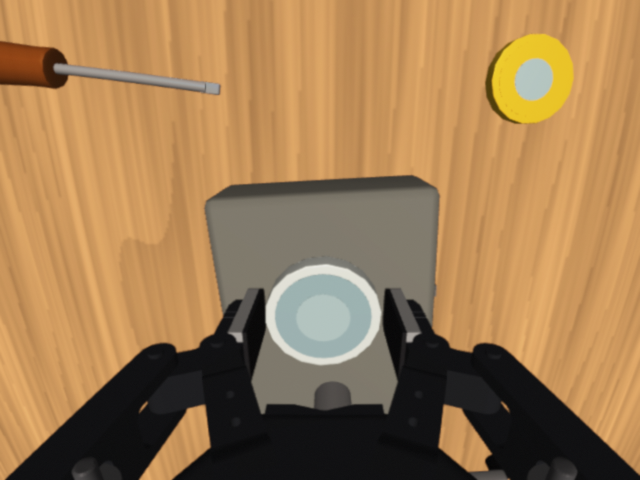

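View pics/cs8.png

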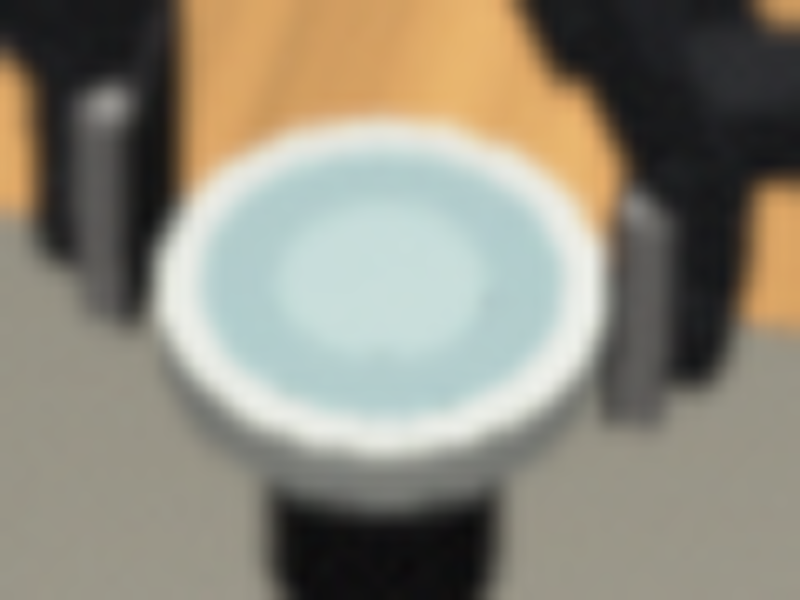

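Emit:
servo_tool(
  motion=[
    [[0,0,-1.5,0,0,0],[0,0,0,0,0,0]],
  ],
  gripper=53,
  newtons=20,
)

```text
time: 10.3
ee_pos: [0.5837, 0.1543, 0.1032]
tcp_rot: [-180.0, 0.0, -90.0]
wrist_force: [-0.1, -0.5, 0.3]
opening: 0.0525
```

Emit:
servo_tool(
  motion=[
    [[0,0,0,0,0,0],[0,0,0,0,0,0]],
  ],
  gripper=52,
)

```text
time: 10.5
ee_pos: [0.5838, 0.1543, 0.1029]
tcp_rot: [-180.0, 0.0, -90.0]
wrist_force: [0.9, -0.3, 0.5]
opening: 0.0521
```

Emit:
servo_tool(
  motion=[
    [[0,0,0,0,0,0],[0,0,0,0,0,0]],
  ],
  gripper=51.5,
)

```text
time: 10.7
ee_pos: [0.5838, 0.1543, 0.103]
tcp_rot: [-180.0, 0.0, -90.0]
wrist_force: [0.4, 0.5, 1.7]
opening: 0.0516
```

Emit:
servo_tool(
  motion=[
    [[0,0,0,0,0,0],[0,0,0,0,0,0]],
  ],
  gripper=51,
)

```text
time: 10.9
ee_pos: [0.5838, 0.1543, 0.1031]
tcp_rot: [-180.0, 0.0, -90.0]
wrist_force: [0.4, -0.1, 3.7]
opening: 0.0511
```

Run:
```python
from plan import *
for i in range(6):
    o=bot.get_obs(); print(o['time'],np.round(o['ee_pos'],4),np.round(o['wrist_force'],1),o['opening'])
    if i in(0,2): p=snap('wrist','wrist9')
print(o.keys())
a=cv2.resize(p['color'][240:390,220:420,::-1],(800,600),interpolation=cv2.INTER_CUBIC); cv2.imwrite('pics/cw9.png',a)
```

```text
10.9 [0.5838 0.1543 0.1031] [ 0.4 -0.1  3.7] 0.05109456632866786
10.95 [0.5838 0.1543 0.1031] [0.5 0.3 3.6] 0.05144457617675407
10.95 [0.5838 0.1543 0.1031] [0.5 0.3 3.6] 0.05144457617675407
11.0 [0.5838 0.1543 0.103 ] [ 0.6 -0.   4.3] 0.051452595251765876
11.0 [0.5838 0.1543 0.103 ] [ 0.6 -0.   4.3] 0.051452595251765876
11.0 [0.5838 0.1543 0.103 ] [ 0.6 -0.   4.3] 0.051452595251765876
dict_keys(['time', 'q', 'qd', 'joint_efforts', 'ee_pos', 'tcp_rot', 'wrist_force', 'torque', 'opening'])
```

View pics/cw9.png

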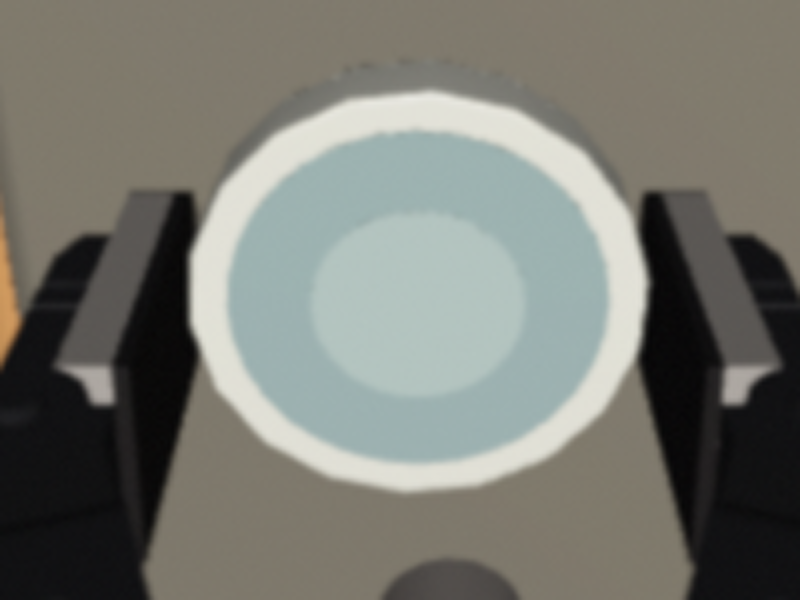

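Emit:
servo_tool(
  motion=[
    [[0,0,-0.5,0,0,0],[0,0,-0.5,0,0,0],[0,0,-1,0,0,0],[0,0,-2,0,0,0],[0,0,0,0,0,0]],
  ],
)

```text
time: 11.5
ee_pos: [0.5836, 0.1543, 0.107]
tcp_rot: [-180.0, 0.0, -90.0]
wrist_force: [-0.3, -0.2, 0.0]
opening: 0.0514
```

Run:
```python
from plan import *
o=bot.get_obs(); print(o['time'],np.round(o['ee_pos'],4),np.round(o['wrist_force'],1),o['opening'])
p=snap('wrist','wrist10')
a=cv2.resize(p['color'][240:390,220:420,::-1],(800,600),interpolation=cv2.INTER_CUBIC); cv2.imwrite('pics/cw10.png',a)
S=snap('side','side10')
a=cv2.resize(S['color'][315:360,300:360,::-1],(800,600),interpolation=cv2.INTER_CUBIC); cv2.imwrite('pics/cs10.png',a)
```

```text
11.5 [0.5836 0.1543 0.107 ] [-0.3 -0.2  0. ] 0.05143541018402328
```

View pics/cw10.png

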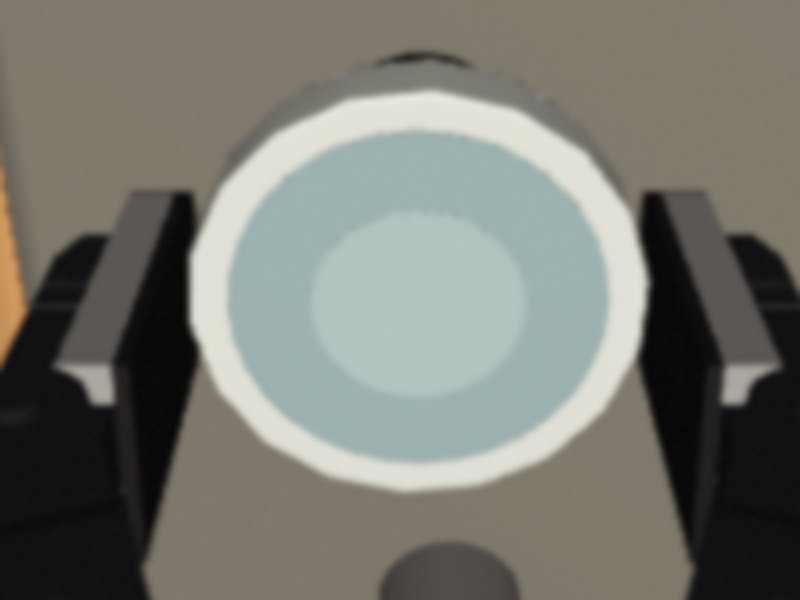

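View pics/cs10.png

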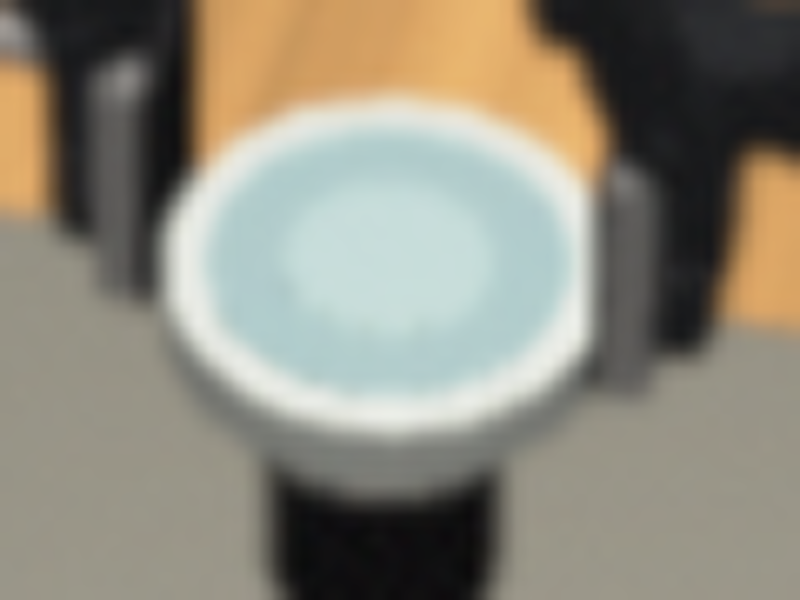

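Emit:
servo_tool(
  motion=[
    [[0,0,-4,0,0,0],[0,0,-10,0,0,0],[0,0,-15,0,0,0],[0,0,-15,0,0,0],[0,0,-10,0,0,0]],
  ],
)

```text
time: 12.1
ee_pos: [0.5842, 0.1544, 0.1634]
tcp_rot: [-179.9, 0.0, -90.0]
wrist_force: [-0.2, 0.2, 0.5]
opening: 0.0514
```

Emit:
servo_tool(
  motion=[
    [[6,0,-3,0,0,0],[12,1,0,0,0,0],[18,1,0,0,0,0],[22,2,0,0,0,0],[25,2,0,0,0,0]],
  ],
)

```text
time: 12.6
ee_pos: [0.5769, 0.0694, 0.1629]
tcp_rot: [179.9, -0.0, -90.0]
wrist_force: [-0.1, -0.8, 0.3]
opening: 0.0511
```

Emit:
servo_tool(
  motion=[
    [[25,2,0,0,0,0],[25,2,0,0,0,0],[25,2,0,0,0,0],[22,2,0,0,0,0],[20,1,0,0,0,0]],
  ],
)

```text
time: 13.1
ee_pos: [0.5674, -0.0482, 0.1631]
tcp_rot: [179.9, -0.0, -90.1]
wrist_force: [0.3, -0.8, -0.0]
opening: 0.051
```

Emit:
servo_tool(
  motion=[
    [[18,1,0,0,0,0],[12,1,0,0,0,0.03],[8,0,0,0,0,0.03],[2,0,0,0,0,0.03],[0,0,0,0,0,0]],
  ],
)

```text
time: 13.6
ee_pos: [0.566, -0.0858, 0.1636]
tcp_rot: [180.0, 0.0, -95.3]
wrist_force: [0.8, 0.1, 0.8]
opening: 0.0515
```

Run:
```python
from plan import *
o=bot.get_obs(); print(o['time'],np.round(o['ee_pos'],4),np.round(o['tcp_rot'],2),np.round(o['wrist_force'],1),o['opening'])
p=snap('wrist','wrist11'); S=snap('side','side11')
a=cv2.resize(S['color'][195:315,300:460,::-1],(800,600),interpolation=cv2.INTER_CUBIC); cv2.imwrite('pics/cs11.png',a)
print(proj(p,[[.6489,-.0519,.028],[.4922,-.0377,.028],[.6375,-.133,.028],[.487,-.1164,.028],[.5665,-.0857,.005]]).round(1).tolist())
print(proj(S,[[.6489,-.0519,.028],[.4922,-.0377,.028],[.6375,-.133,.028],[.487,-.1164,.028],[.5665,-.0857,.005]]).round(1).tolist())
```

```text
13.6 [ 0.566  -0.0858  0.1636] [ 1.7999e+02  1.0000e-02 -9.5300e+01] [0.8 0.1 0.8] 0.05152587089265527
[[229.7, 274.8], [415.8, 274.4], [225.4, 177.9], [421.7, 181.3], [323.0, 220.3]]
[[321.4, 277.1], [400.6, 296.0], [336.9, 253.1], [408.8, 270.3], [365.8, 282.1]]
```

View pics/wrist11.png

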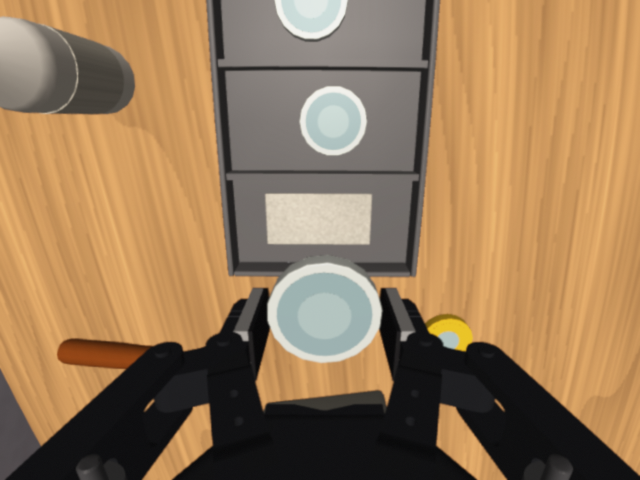

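View pics/cs11.png

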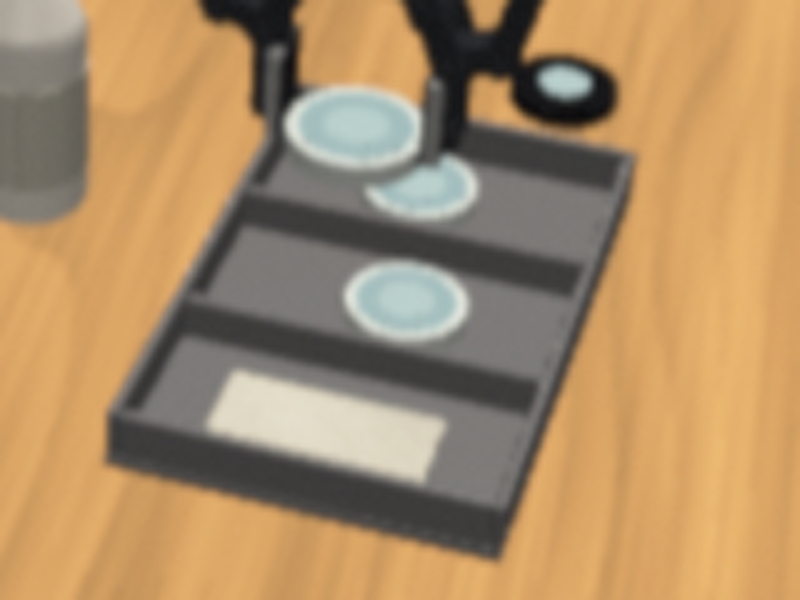

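Emit:
servo_tool(
  motion=[
    [[0,0,10,0,0,0],[0,0,20,0,0,0],[0,0,22,0,0,0],[0,0,22,0,0,0],[0,0,20,0,0,0]],
  ],
)

```text
time: 14.2
ee_pos: [0.5657, -0.0851, 0.0679]
tcp_rot: [179.9, 0.0, -95.1]
wrist_force: [0.3, 0.8, -0.6]
opening: 0.0508
```

Emit:
servo_tool(
  motion=[
    [[0,0,15,0,0,0],[0,0,10,0,0,0],[0,0,5,0,0,0],[0,0,0,0,0,0]],
  ],
)

```text
time: 14.6
ee_pos: [0.566, -0.0856, 0.0394]
tcp_rot: [180.0, 0.0, -95.2]
wrist_force: [0.2, 0.8, -0.2]
opening: 0.051
```

Run:
```python
from plan import *
o=bot.get_obs(); print(o['time'],np.round(o['ee_pos'],4),np.round(o['tcp_rot'],2),np.round(o['wrist_force'],1),o['opening'])
p=snap('wrist','wrist12'); S=snap('side','side12')
a=cv2.resize(S['color'][225:315,310:430,::-1],(800,600),interpolation=cv2.INTER_CUBIC); cv2.imwrite('pics/cs12.png',a)
```

```text
14.6 [ 0.566  -0.0856  0.0394] [179.97   0.   -95.18] [ 0.2  0.8 -0.2] 0.05104993998106188
```

View pics/wrist12.png

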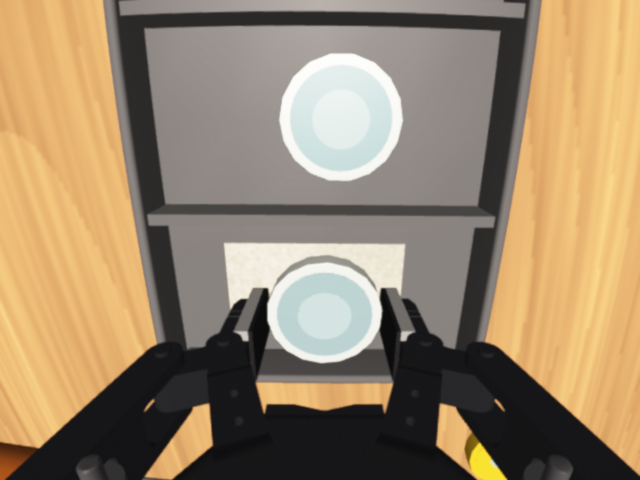

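View pics/cs12.png

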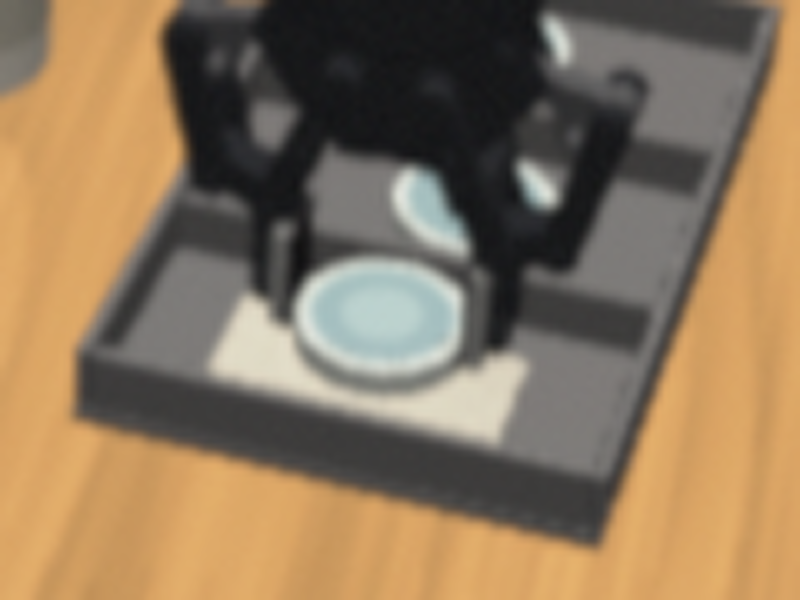

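Emit:
servo_tool(
  motion=[
    [[0,0,4,0,0,0],[0,0,4,0,0,0],[0,0,3,0,0,0],[0,0,1,0,0,0],[0,0,0,0,0,0]],
  ],
)

```text
time: 15.2
ee_pos: [0.566, -0.0857, 0.0275]
tcp_rot: [180.0, 0.0, -95.2]
wrist_force: [-0.1, 0.4, -0.7]
opening: 0.0513
```

Emit:
servo_tool(
  motion=[
    [[0,0,1,0,0,0],[0,0,0,0,0,0],[0,0,0,0,0,0]],
  ],
)

```text
time: 15.5
ee_pos: [0.5661, -0.0857, 0.0269]
tcp_rot: [-180.0, -0.0, -95.2]
wrist_force: [-0.5, 1.3, -1.2]
opening: 0.0513
```

Emit:
servo_tool(
  motion=[
    [[0,0,1,0,0,0],[0,0,0,0,0,0],[0,0,0,0,0,0]],
  ],
)

```text
time: 15.8
ee_pos: [0.5661, -0.0857, 0.0258]
tcp_rot: [180.0, 0.0, -95.2]
wrist_force: [0.5, -0.1, -0.5]
opening: 0.0514
```

Emit:
servo_tool(
  motion=[
    [[0,0,1,0,0,0],[0,0,0,0,0,0],[0,0,0,0,0,0]],
  ],
)

```text
time: 16.1
ee_pos: [0.566, -0.0857, 0.0247]
tcp_rot: [180.0, -0.0, -95.2]
wrist_force: [0.1, 0.1, 0.5]
opening: 0.0511
```

Emit:
servo_tool(
  motion=[
    [[0,0,1,0,0,0],[0,0,0,0,0,0],[0,0,0,0,0,0]],
  ],
)

```text
time: 16.4
ee_pos: [0.5661, -0.0857, 0.0238]
tcp_rot: [180.0, -0.0, -95.2]
wrist_force: [-0.3, 1.3, 0.4]
opening: 0.0511
```

Emit:
servo_tool(
  motion=[
    [[0,0,0.5,0,0,0],[0,0,0,0,0,0],[0,0,0,0,0,0]],
  ],
)

```text
time: 16.7
ee_pos: [0.5661, -0.0857, 0.0233]
tcp_rot: [180.0, -0.0, -95.2]
wrist_force: [-0.2, 0.5, -0.8]
opening: 0.0514
```

Emit:
servo_tool(
  motion=[
    [[0,0,0.5,0,0,0],[0,0,0,0,0,0],[0,0,0,0,0,0]],
  ],
)

```text
time: 17.0
ee_pos: [0.5662, -0.0857, 0.0231]
tcp_rot: [-180.0, -0.0, -95.2]
wrist_force: [-0.9, 0.6, 3.2]
opening: 0.0512
```

Emit:
servo_tool(
  motion=[
    [[0,0,0.5,0,0,0],[0,0,0,0,0,0],[0,0,0,0,0,0]],
  ],
)

```text
time: 17.3
ee_pos: [0.5662, -0.0857, 0.023]
tcp_rot: [-180.0, -0.0, -95.2]
wrist_force: [-2.4, 0.6, 8.2]
opening: 0.0515
```

Run:
```python
from plan import *
o=bot.get_obs(); print(o['time'],np.round(o['ee_pos'],4),np.round(o['tcp_rot'],2),np.round(o['wrist_force'],1),o['opening'])
p=snap('wrist','wrist13'); S=snap('side','side13')
a=cv2.resize(S['color'][260:305,340:400,::-1],(800,600),interpolation=cv2.INTER_CUBIC); cv2.imwrite('pics/cs13.png',a)
```

```text
17.3 [ 0.5662 -0.0857  0.023 ] [-179.97   -0.    -95.19] [-2.4  0.6  8.2] 0.05146874940729263
```

View pics/cs13.png

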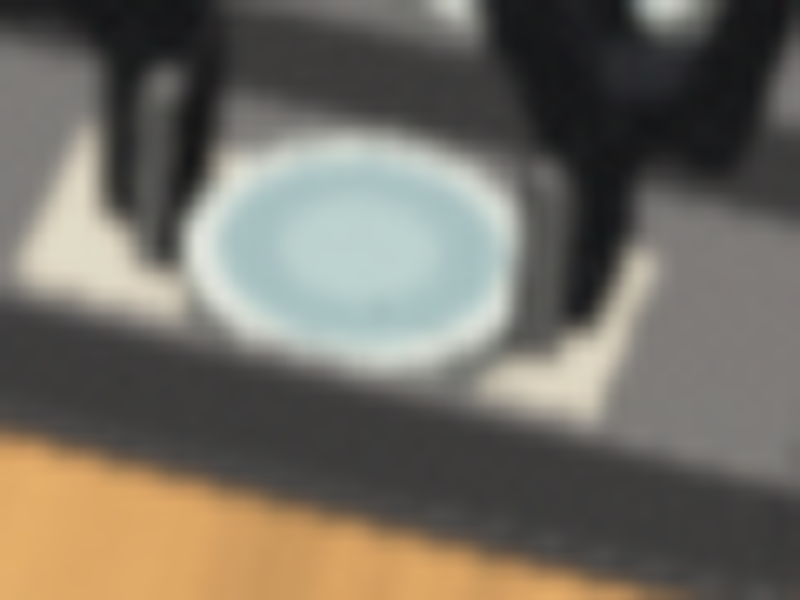

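Emit:
servo_tool(
  motion=[
    [[0,0,-0.6,0,0,0],[0,0,0,0,0,0]],
  ],
)

```text
time: 17.6
ee_pos: [0.5662, -0.0857, 0.023]
tcp_rot: [-180.0, -0.0, -95.2]
wrist_force: [-1.5, -0.3, 4.0]
opening: 0.0511
```

Emit:
servo_tool(
  motion=[
    [[0,0,0,0,0,0],[0,0,0,0,0,0]],
  ],
  gripper=52,
)

```text
time: 17.8
ee_pos: [0.5661, -0.0857, 0.0226]
tcp_rot: [180.0, -0.0, -95.2]
wrist_force: [0.7, 0.5, 0.5]
opening: 0.0518
```

Emit:
servo_tool(
  motion=[
    [[0,0,0,0,0,0],[0,0,0,0,0,0]],
  ],
  gripper=54,
)

```text
time: 18.0
ee_pos: [0.566, -0.0857, 0.0227]
tcp_rot: [180.0, 0.0, -95.2]
wrist_force: [-0.5, 0.2, 1.7]
opening: 0.0541
```

Emit:
servo_tool(
  motion=[
    [[0,0,0,0,0,0],[0,0,0,0,0,0],[0,0,0,0,0,0]],
  ],
  gripper=62,
)

```text
time: 18.3
ee_pos: [0.5661, -0.0857, 0.0229]
tcp_rot: [180.0, -0.0, -95.2]
wrist_force: [0.0, 0.2, 0.4]
opening: 0.0619
```

Run:
```python
from plan import *
o=bot.get_obs(); print(o['time'],np.round(o['ee_pos'],4),np.round(o['tcp_rot'],2),np.round(o['wrist_force'],1),o['opening'])
p=snap('wrist','wrist14')
a=cv2.resize(p['color'][240:390,220:420,::-1],(800,600),interpolation=cv2.INTER_CUBIC); cv2.imwrite('pics/cw14.png',a)
```

```text
18.3 [ 0.5661 -0.0857  0.0229] [180.    -0.   -95.19] [0.  0.2 0.4] 0.06188224146725815
```

View pics/cw14.png

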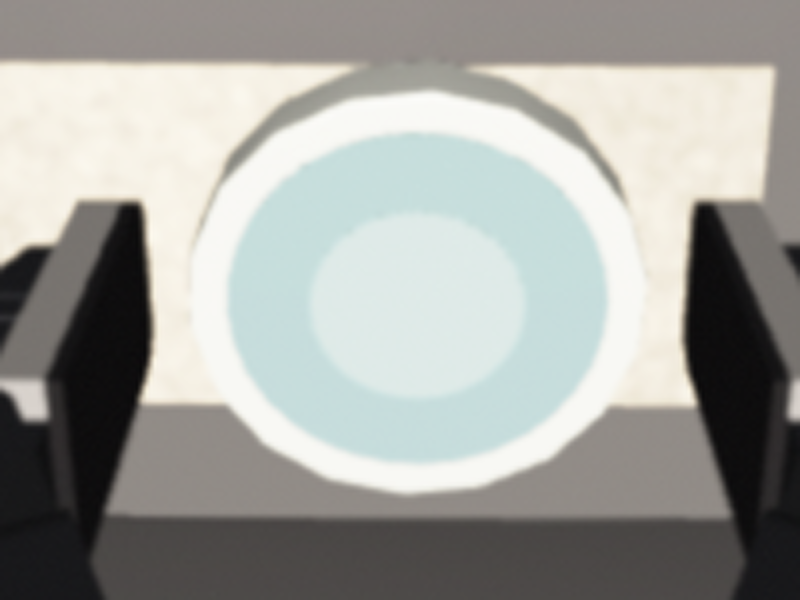

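Emit:
servo_tool(
  motion=[
    [[0,0,-5,0,0,0],[0,0,-15,0,0,0],[0,0,-30,0,0,0],[0,0,-40,0,0,0],[0,0,-40,0,0,0]],
  ],
)

```text
time: 18.85
ee_pos: [0.5658, -0.0857, 0.1555]
tcp_rot: [-180.0, -0.0, -95.2]
wrist_force: [0.6, -0.0, -0.1]
opening: 0.062
```

Emit:
servo_tool(
  motion=[
    [[0,30,-30,0,0,0],[0,40,-20,0,0,0],[0,40,0,0,0,0],[0,40,0,0,0,0],[0,20,0,0,0,0]],
  ],
)

```text
time: 19.35
ee_pos: [0.3945, -0.0701, 0.2047]
tcp_rot: [-179.9, -0.0, -95.2]
wrist_force: [1.0, 0.2, 0.3]
opening: 0.0622
```

Emit:
servo_tool(
  motion=[
    [[0,0,0,0,0,0],[0,0,0,0,0,0],[0,0,0,0,0,0]],
  ],
)

```text
time: 19.65
ee_pos: [0.3975, -0.0704, 0.2034]
tcp_rot: [-179.9, -0.0, -95.2]
wrist_force: [-0.4, -0.3, 0.1]
opening: 0.0624
```

Run:
```python
from plan import *
o=bot.get_obs(); print(o['time'],np.round(o['ee_pos'],4),np.round(o['wrist_force'],1),np.round(o['qd'],2))
S=snap('side','side15'); T=snap('top','top15')
c=lambda im,y,x,h,w: cv2.resize(im['color'][y:y+h,x:x+w,::-1],(400,300),interpolation=cv2.INTER_CUBIC)
cv2.imwrite('pics/fin.png',np.vstack([np.hstack([c(S,200,290,120,160),c(S,300,280,90,120)]),np.hstack([c(T,225,315,96,128),c(T,225,165,96,128)])]))
```

```text
19.65 [ 0.3975 -0.0704  0.2034] [-0.4 -0.3  0.1] [ 0.1   0.89 -0.05  0.04 -0.05  0.03]
```

View pics/fin.png

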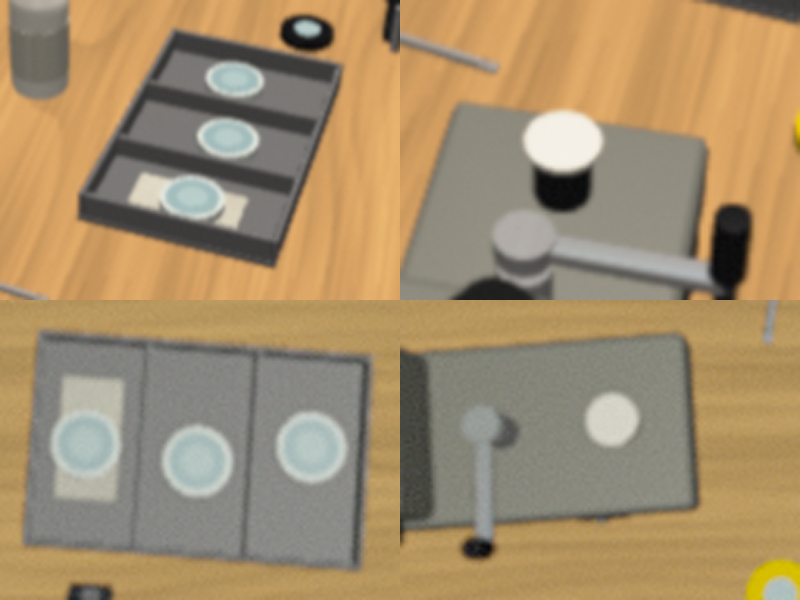

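```bash
python3 -c "
from workcell import bot
print(bot.job_done())"
```

```text
the job is handed in; nothing more can be done
None
```

The swing arm is at its stop and the checked lens lies flat in the empty compartment. The job was handed in at about 19.7 s of the 51 s allowed.

- **Swing arm:** I caged the knob loosely between the fingers and drew it along its arc until the stop pushed back with about 11 N. Pictures taken before and after show the lens did not move.
- **Lens:** I closed on the rim in small steps, to a 51 mm command with the fingers stopping at about 51.4 mm. I lifted it a few mm, checked that it was held, and carried it to the compartment with the paper slip at the tray's +y end. I lowered it in 0.5 mm steps. Contact came where expected, at 23 mm tool height, and the press peaked at about 8 N. I eased off before opening the fingers.
- **Last checks:** The side and top views show the lens flat on the slip and the rest empty. The arm is still aside, and the two spare lenses, the yellow and black look-alikes and the bottle are where they were. Only the screwdriver's tip shows in these last crops; the robot's path never came near it. The gripper is clear of everything.
- **Not measured:** No sensor reads the squeeze of a single finger. I set the grip limit to its minimum of 20 N and kept the squeeze small by the commanded opening, so staying under 12 N per finger is inferred from that.

No check failed or disagreed beyond a mm or two.

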